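# Click the warming tray's thumbwheels

## Robot

A 7-joint arm with a two-finger parallel gripper is mounted at the origin on a cart in front of the work surface, level with it; the furniture and walls round the work are solid. World frame = base frame: x ahead of the robot, y to its left, z up, the work surface at z = 0. Lengths are in m, angles in rad, forces in N, time in s.
With the tool pointing down it reaches from about 0.35 to 0.9 m from the base axis. Payload 19.9 kg.
Tool frame: the origin (TCP) lies between the finger pads; the fingertips stand 19 mm ahead of it and the grasp point (between the pads) is the TCP; z points along the fingers, y is the line along which they close (so a half turn about z gives the same grasp; the last joint's range is limited). The gripper opens to 94 mm and grips with 3 to 60 N. Pads are 16 mm wide; open, the fingers measure 119 mm over their backs; the gripper's body (75 mm by 177 mm) begins 78 mm behind the grasp point.
Start: joints at [-1.198, 0.417, -0.01, 1.614, 0.005, 1.111, -0.053], TCP at [0.251, 0.572, 0.224] pointing down, gripper open.
Joint ranges: [-2.81, 2.81], [-0.39, 2.02], [-1.27, 1.25], [0.06, 2.57], [-1.19, 4.33], [0.19, 2], [-2.82, 2.82]. Speed limits (rad/s): [1.89, 1.89, 2.39, 2.39, 3.01, 3.01, 3.01].

## Interface

Orientations are given as a 3x3 rotation matrix whose columns are the frame's x, y, z axes.
In Python, from rig import robot gives the robot as it stands. Calls block until the motion is done:
- robot.move_ptp(position, orientation): joint-space move of the TCP to a pose.
- robot.move_linear(position, velocity=0.15, frame=None, threshold=None): straight line of the TCP; frame=None keeps the orientation; velocity is the mean speed in m/s. With threshold (N) it stops when the force on the tool has changed by that much, and returns True; else False.
- robot.goto_joints(angles): joint-space move.
- robot.gripper_to(opening): finger opening in m; the grip force is fixed at half the most; returns when the fingers have stopped.
- robot.pause(seconds).
- robot.ik(position, orientation): joint angles nearest the present ones, or None.
- robot.get_state(): the state.
- robot.grab_frame(name): name is "scene" or "top"; returns the picture (480x640x3 uint8, red, green, blue); there is no depth.
- robot.camera_info(name): a dict with "fx", "fy", "cx", "cy" (pixels), "dist" ([k1, k2, p1, p2, k3] as OpenCV has them; the pictures are not rectified), "rvec" (rotation vector, rad) and "tvec" (3), from world to camera coordinates, as OpenCV has them. Camera axes: x right, y down, z forward; pixel columns grow to the right and rows downward; lengths in m; the calibration is good to about 2 mm. A picture is of the moment at which its call begins. camera_info takes no time and is no camera call.
A pose or a line that the arm cannot do raises robot.PlanningError and nothing moves.
- robot.sign_off(): hands the job in; it is judged then, once.
The state is a dict: "time": time; "qpos": joint angles; "joint_vel": joint speeds; "effort": joint torques, N m; "ee_pos": TCP position; "tool_rot": TCP orientation; "force": force on the tool from outside, world axes, zero at the start; "moment": the same for the moment, N m; "opening": finger opening in m; "grasp_force": force on a finger pad.
Only numpy, scipy, OpenCV 4.12 (cv2) and the standard library are available. Lean on these libraries where they do the work, as an engineer would, in place of code of your own. Each camera call takes 0.05 s, during which the arm holds its last target. There are 200 camera calls.

## Task

The tin on the two-plate warmer is done and the mug is not: with a fingertip on the knurled thumbwheel in front of each, roll the mug's wheel one click up to high (its top away from you) and the tin's wheel one click back to off (its top towards you). Only press lightly and drag the wheels round, never grip or lift anything, and leave the warmer, the mug, the tin, the salt shaker and the lemon where they stand.

Things in the scene. Friction and masses are not known exactly. Their poses are not given: they have to be found in the camera images.
- warmer: Two-plate steel warming tray, loose on rubber feet, over 2 kg. Origin: middle of its underside; x away from the robot, y left, z up. Spans x -100..103, y -165..165 mm. Front ridge (x -100..-20 mm) is 55 mm high, with wheels at x -60, y +85 (left) and -85 mm (right). Behind it a 30 mm deck with two round dark plates, radius 60 mm, tops at 32 mm, centred at x 42, y +85 and -85 mm.
- left_wheel (a joint): Knurled left wheel, rad: clicks at 0 off, 0.6 low (start), 1.2 high; stops just beyond 0 and 1.2. Grows as its top goes away from the robot (warmer's +x). One click = 18 mm along the rim; pushed over half-way it falls into the next. About 2 N along the rim starts it; friction on it is about 1, so a 5 to 10 N press and a drag turn it. A pale rim line is on top at low, 34 deg towards the robot at off, 34 deg away at high.
- right_wheel (a joint): Knurled right wheel, rad: clicks at 0 off, 0.6 low (start), 1.2 high; stops just beyond 0 and 1.2. Grows as its top goes away from the robot (warmer's +x). One click = 18 mm along the rim; pushed over half-way it falls into the next. About 2 N along the rim starts it; friction on it is about 1, so a 5 to 10 N press and a drag turn it. A pale rim line is on top at low, 34 deg towards the robot at off, 34 deg away at high.
- left_wheel_top (a point): Highest point of the left wheel's rim, above its axle, 69 mm above the worktop; fixed to the warmer, axes as the warmer's. The wheel is a black knurled barrel (a ball of radius 30 mm cut to 44 mm width), axle level along the warmer's y; its top 14 mm stand out of the 55 mm high ridge. It serves the plate straight behind it.
- right_wheel_top (a point): Highest point of the right wheel's rim, above its axle, 69 mm above the worktop; fixed to the warmer, axes as the warmer's. The wheel is a black knurled barrel (a ball of radius 30 mm cut to 44 mm width), axle level along the warmer's y; its top 14 mm stand out of the 55 mm high ridge. It serves the plate straight behind it.
- mug: White spotted mug, 82 mm wide, 114 mm with its handle, 91 mm high, standing on one of the two plates. Origin at the middle of its underside, handle included.
- tin: Short round food tin, diameter 75 mm, 58 mm high, standing on the other plate. Origin at the centre of its underside.
- salt_shaker: Glass salt shaker, diameter 44 mm, 90 mm high, on the worktop left of the warmer. Origin at the centre of its underside. Leave alone.
- lemon: Lemon, 83x58x58 mm, on the worktop right of the warmer. Origin at its underside. Leave alone.
Things that resemble listed ones, but are neither listed nor needed, are in the scene too. Leave any purple or turquoise look-alike of the tin alone. Leave any pink look-alike of the mug alone.

How it is judged:
At the end, for the whole second after the job is handed in: The wheel in front of the mug rests in its high click (1.2 rad, within 0.12) and the wheel in front of the tin in its off click (0 rad, within 0.12), with mug and tin still on their own plates (((y of mug in the frame of warmer above 0.03 m and y of tin in the frame of warmer below -0.03 m and value of joint left_wheel between 1.08 and 1.32 rad and value of joint right_wheel between -0.12 and 0.12 rad) or (y of mug in the frame of warmer below -0.03 m and y of tin in the frame of warmer above 0.03 m and value of joint right_wheel between 1.08 and 1.32 rad and value of joint left_wheel between -0.12 and 0.12 rad)) and velocity of joint left_wheel between -0.1 and 0.1 rad/s and velocity of joint right_wheel between -0.1 and 0.1 rad/s); the robot touches nothing.
It fails at once if the mug or the tin is knocked or carried off (over 25 mm) (distance of any of mug, tin from where it was at the start of the episode above 0.025 m).
It fails at once if the salt shaker or the lemon is knocked or carried off (over 25 mm) (distance of any of salt_shaker, lemon from where it was at the start of the episode above 0.025 m).
It fails at once if the warmer is shoved or lifted (over 20 mm) (distance of warmer from where it was at the start of the episode above 0.02 m).
It fails at once if the fingers bear down on the warmer or squeeze it (over 40 N) (contact force between the fingers and warmer above 40 N).
It also fails if it takes over 38 s, if anything falls off the work surface, if the arm or the gripper's body presses on something with over 40 N, if the wrist force passes 120 N, or if a joint passes its speed limit or range.

## Working session

There is one attempt and no reset: what is moved stays moved. The work goes in short steps, each a Python script; the robot and the scene stay as the last script left them, time stands still between calls to the robot, and variables do not carry over. Pictures are saved under pics/ and viewed, at most 10 in all, crops included, and the job is handed in when it is done.

```bash
mkdir -p pics; python3 - <<'E'
from rig import robot
import cv2
for n in("scene","top"):
    cv2.imwrite(f"pics/{n}0.png",robot.grab_frame(n)[:,:,::-1]); print(n,robot.camera_info(n))
s=robot.get_state();print(s['time'],s['ee_pos'],s['tool_rot'],s['opening'])
E
```

```text
scene {'fx': 550.7160839927654, 'fy': 550.7160839927654, 'cx': 329.4495888454529, 'cy': 236.3948712816797, 'dist': array([-0.10070208,  0.        ,  0.        ,  0.        ,  0.        ]), 'rvec': array([ 1.95064158, -1.21370388,  0.59813453]), 'tvec': array([-0.25678952,  0.28272958,  0.9021328 ])}
top {'fx': 466.50987882129243, 'fy': 466.50987882129243, 'cx': 318.4890546067924, 'cy': 239.09547941204556, 'dist': array([-0.07867401,  0.        ,  0.        ,  0.        ,  0.        ]), 'rvec': array([ 2.17573483, -2.21389016,  0.10572765]), 'tvec': array([-0.06921725,  0.42944253,  1.21308667])}
0.1 [0.25119813 0.57198845 0.22392047] [[-9.15599981e-01  4.02090234e-01 -3.42557584e-04]
 [ 4.02090375e-01  9.15599491e-01 -9.50467773e-04]
 [-6.85282606e-05 -1.00798738e-03 -9.99999490e-01]] 0.09377896876394466
```

View pics/scene0.png

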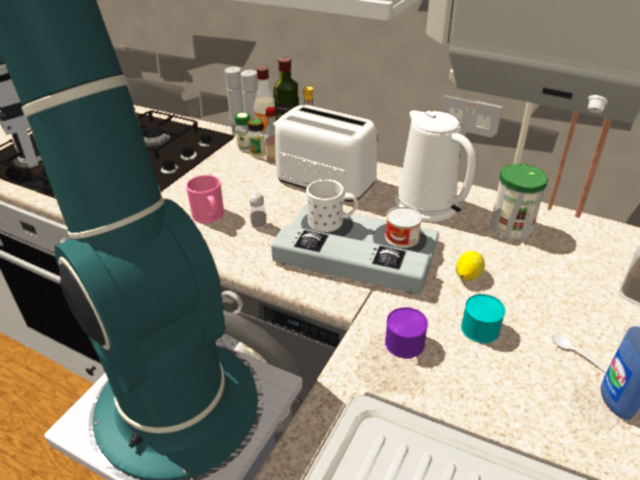

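View pics/top0.png

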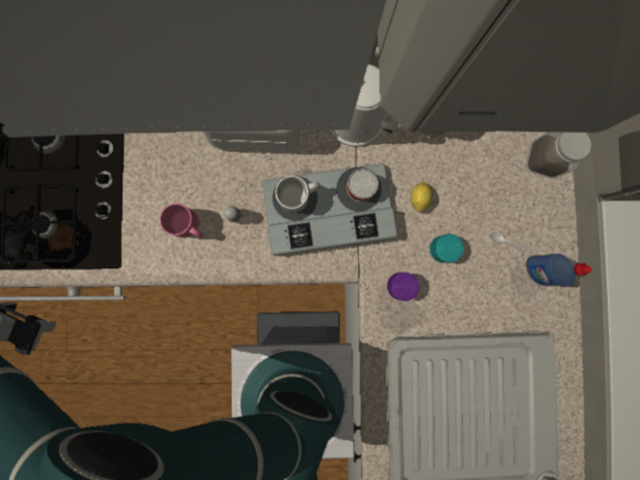

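The white spotted mug at scene (325,205) is on the left plate and the red-and-white tin at (403,228) is on the right plate. The look-alikes are the pink mug (206,199), the purple tin (406,333) and the turquoise tin (483,318); none of them is on the warmer, and their colours rule them out. So the left wheel, top view (300,235), goes to high, and the right wheel, (365,226), goes to off. I'll confirm this in an enlarged crop.

```bash
python3 - <<'E'
import cv2,numpy as np
a=cv2.imread("pics/top0.png")[155:265,255:405]; b=cv2.imread("pics/scene0.png")[175:295,265:445]
a=cv2.resize(a,(800,587),interpolation=cv2.INTER_CUBIC)
cv2.imwrite("pics/ctop.png",a)
cv2.imwrite("pics/cscene.png",cv2.resize(b,(800,533),interpolation=cv2.INTER_CUBIC))
E
```

```text
(no output)
```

View pics/ctop.png

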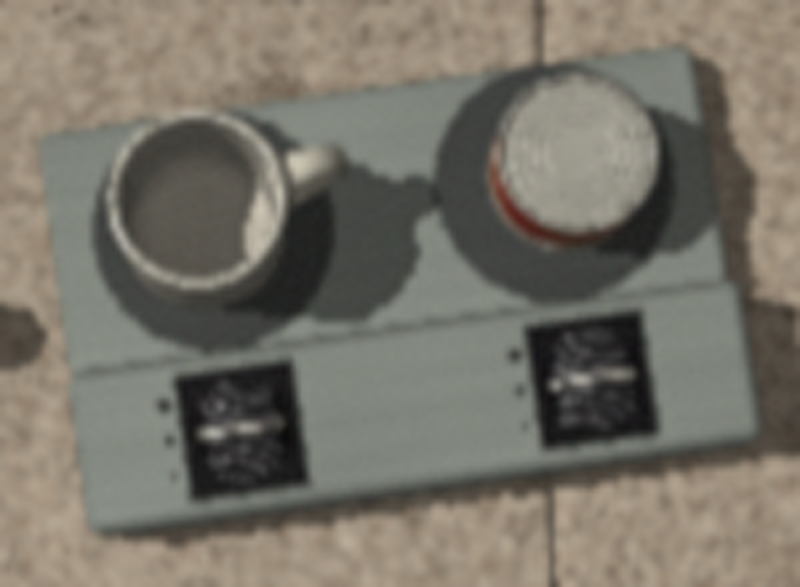

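View pics/cscene.png

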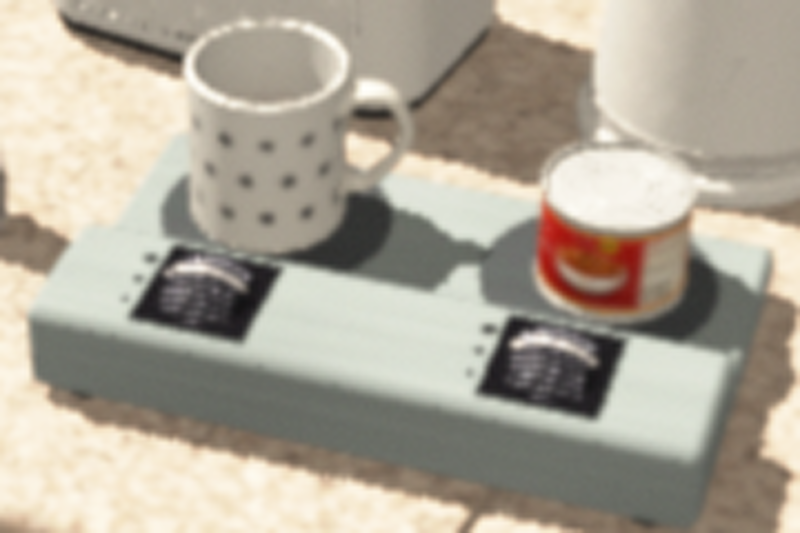

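The crop confirms it: spotted mug on the left plate, tin on the right, both rim lines on top (low). Next I'll fit the warmer's pose from corner and slot points and move above the left wheel.

```bash
cat > h.py <<'E'
from rig import robot
import numpy as np, cv2
from scipy.optimize import least_squares
W=np.array([[-60,85,55],[-60,-85,55],[-60,85,69],[-60,-85,69],[-100,165,55],[-100,-165,55],[-20,165,55],[-20,-165,55],[103,165,30],[103,-165,30]])/1e3
P=np.array([[241,430],[591,379],[240,429],[592,380],[97,532],[758,438],[75,373],[738,285],[40,135],[688,47]])/5.333-.4+[255,155]
S=np.array([[207,292],[553,367]])/4.444-.4+[265,175]
def proj(n,X):
    c=robot.camera_info(n);K=np.array([[c['fx'],0,c['cx']],[0,c['fy'],c['cy']],[0,0,1]])
    return cv2.projectPoints(X,c['rvec'],c['tvec'],K,c['dist'])[0][:,0]
def pose(p,X):
    c,s=np.cos(p[2]),np.sin(p[2]);return X@np.array([[c,s,0],[-s,c,0],[0,0,1]])+[p[0],p[1],0]
def res(p): return np.r_[proj("top",pose(p,W))-P,proj("scene",pose(p,W[:2]))-S]
fit=least_squares(lambda p:res(p).ravel(),[.6,-.1,0],loss='soft_l1')
p=fit.x; c,s=np.cos(p[2]),np.sin(p[2])
R=np.array([[c,s,0],[s,-c,0],[0,0,-1]])   # tool x=warmer x, y=-warmer y
R2=R@np.diag([-1,-1,1])
D=np.array([c,s,0])
TL,TR=pose(p,W[2:4])
E
python3 - <<'E'
from h import *
print(p,TL,TR);print(res(p).round(1).tolist())
for r in (R,R2):
    for T in(TL,TR): print(robot.ik(T+[0,0,.12],r))
E
```

```text
[ 0.50547745 -0.10519879  0.12378016] [ 0.43544204 -0.02825699  0.069     ] [ 0.45643098 -0.19695632  0.069     ]
[[0.0, 0.2], [0.0, 0.6], [0.1, -0.0], [0.5, -0.2], [-2.0, 1.0], [1.7, 0.6], [-2.0, -0.2], [0.7, -1.3], [-0.8, -0.6], [1.2, -0.8], [-0.2, 0.1], [-0.2, 0.0]]
[-0.77583652  0.15582533  0.84444639  2.11842547 -0.14586955  0.9243479
 -1.29619925]
[-0.4702981   0.35678543  0.98880486  1.98641779 -0.3580551   0.983667
 -0.75435412]
[-0.50287237  0.12792359  0.53754554  2.11196564 -0.08212053  0.9212144
  1.77538997]
[-0.38646104  0.31804614  0.87290243  1.98458503 -0.29486367  0.96926378
  2.32579401]
```

```bash
cat >> h.py <<'E'
def F():
    s=robot.get_state(); return s['force'],s['ee_pos'],s['time']
def stroke(T,d,f0,n=8,L=.021,st=-.009,target=7):
    """press at warmer-x offset d*st, drag L in direction d, holding about target N down"""
    b=T+d*st*D
    robot.move_linear(b+[0,0,.030],velocity=.1,frame=R)
    f0=F()[0]
    hit=robot.move_linear(b+[0,0,.012],velocity=.01,threshold=4)
    f,e,t=F(); z=e[2]; print('hit',hit,(f-f0).round(1),e.round(4),round(t,1))
    if not hit: return
    for i in range(n+1):
        if i: robot.move_linear([*(b+d*L*i/n*D)[:2],z],velocity=.02)
        f,e,t=F(); g=f-f0; print(i,g.round(1),e.round(4),round(t,1))
        if g[2]>30 or np.hypot(*g[:2])>25: print('too hard');break
        z+=np.clip((g[2]-target)*1e-4,-.0005,.0005)
    robot.move_linear(e+[0,0,.06],velocity=.1)
E
python3 - <<'E'
from h import *
robot.gripper_to(0)
robot.move_ptp(TL-.009*D+[0,0,.1],R)
print(F(),robot.get_state()['opening'])
stroke(TL,1,None)
import cv2
cv2.imwrite("pics/s1.png",cv2.resize(robot.grab_frame("scene")[150:330,220:460,::-1],(800,600),interpolation=cv2.INTER_CUBIC))
E
```

```text
(array([ 4.35544584e-04,  2.51548948e-01, -4.36760487e-01]), array([ 0.42683887, -0.02878073,  0.16906856]), 3.7667) 7.204685195253714e-05
hit True [-1.6  0.7  7.6] [ 0.4266 -0.0294  0.0878] 5.7
0 [-1.6  0.7  7.6] [ 0.4266 -0.0294  0.0878] 5.7
1 [-0.2  1.7  7.3] [ 0.4295 -0.029   0.088 ] 6.0
2 [0.1 1.1 5.2] [ 0.4321 -0.0287  0.088 ] 6.3
3 [0.6 2.  8.6] [ 0.435  -0.0283  0.088 ] 6.6
4 [1.5 1.4 5.3] [ 0.4375 -0.028   0.0881] 6.9
5 [1.8 1.2 6.8] [ 0.4403 -0.0277  0.088 ] 7.2
6 [2.1 2.1 6.5] [ 0.443  -0.0273  0.088 ] 7.4
7 [-0.3  1.3  8.5] [ 0.4451 -0.0271  0.0878] 7.7
8 [-0.2  1.5  3.5] [ 0.4473 -0.0268  0.0877] 8.0
```

View pics/s1.png

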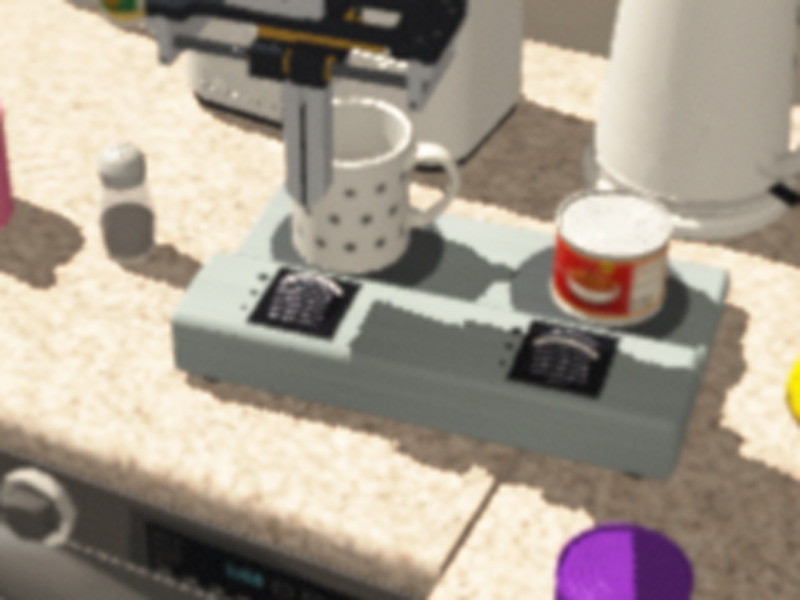

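The left wheel's line has left the middle, with only a faint trace near its far edge at (310,280). The right wheel's line is still on top at (565,345). The force changed sign as the detent passed. Now the right wheel, pulled towards the robot.

```bash
python3 - <<'E'
from h import *
robot.move_linear(TR+.009*D+[0,0,.08],velocity=.15,frame=R)
stroke(TR,-1,None)
robot.move_linear(TR-.16*D+[0,0,.16],velocity=.2)
a=robot.grab_frame("top")[155:265,255:405,::-1];b=robot.grab_frame("scene")[215:290,280:430,::-1]
r=lambda x,w,h:cv2.resize(x,(w,h),interpolation=cv2.INTER_CUBIC)
cv2.imwrite("pics/s2.png",np.vstack([r(a[50:],600,240),r(b,600,300)]));print(F()[1:])
E
```

```text
hit True [-0.3  1.5  7.7] [ 0.4655 -0.1959  0.0879] 11.8
0 [-0.3  1.5  7.7] [ 0.4655 -0.1959  0.0879] 11.8
1 [1.1 0.9 3.8] [ 0.463  -0.1962  0.0881] 12.1
2 [0.3 1.5 9.6] [ 0.4606 -0.1966  0.088 ] 12.4
3 [0.3 0.  6.8] [ 0.4577 -0.1969  0.088 ] 12.7
4 [-0.6  1.3  7.9] [ 0.455  -0.1973  0.088 ] 13.0
5 [-0.7 -0.   6.4] [ 0.4522 -0.1977  0.088 ] 13.2
6 [-3.3  0.1  7.6] [ 0.4495 -0.198   0.0879] 13.5
7 [ 0.4 -1.4  2.4] [ 0.4472 -0.1982  0.088 ] 13.8
8 [ 2.4 -0.6  3.5] [ 0.4447 -0.1985  0.0876] 14.1
(array([ 0.29784691, -0.21668361,  0.22858083]), 15.9667)
```

View pics/s2.png

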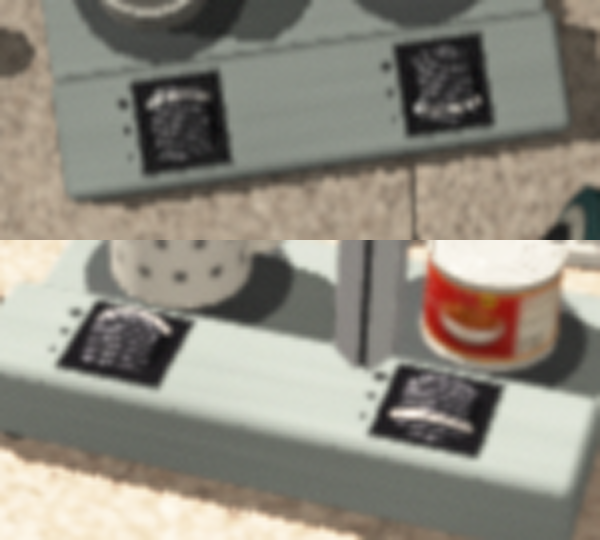

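In the top part of the picture, the left wheel's line is at the far end (180,97), which is high. The right wheel's line is at the near end (448,105), which is off. Warmer, mug and tin are where they were, so I'm handing in.

```bash
python3 -c "
from rig import robot
print(robot.sign_off())"
```

```text
the job is handed in; nothing more can be done
None
```

The mug's wheel (left) is rolled to high and the tin's wheel (right) back to off, both confirmed by their rim lines in the last picture; the warmer, mug and tin have not visibly moved, and the job is handed in (no verdict was returned).

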